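# Start a leak test: push the barrel carrier home and throw the two-stage selector lever

## Robot

A 6-joint arm with a two-finger parallel gripper is mounted at the origin on the work surface. World frame = base frame: x ahead of the robot, y to its left, z up, the work surface at z = 0. Lengths are in m, angles in rad, forces in N, time in s.
With the tool pointing down it reaches from about 0.25 to 0.775 m from the base axis. Payload 4 kg.
Tool frame: the origin (TCP) lies midway between the tips of the shut fingers; the grasp point (between the pads) lies 19 mm behind it; z points along the fingers, y is the line along which they close (so a half turn about z gives the same grasp; the last joint's range is limited). The gripper opens to 94 mm and grips with 3 to 60 N. Pads are 16 mm wide; open, the fingers measure 119 mm over their backs; the gripper's body (75 mm by 177 mm) begins 78 mm behind the grasp point.
Start: joints at [1.169, 0.087, 1.371, -0, 1.684, -0.103], TCP at [0.162, 0.526, 0.206] pointing down, gripper open.
Joint ranges: [-3.1, 3.1], [-0.76, 2.03], [0.27, 2.55], [-1.08, 4.22], [0.17, 2.65], [-2.57, 2.57]. Speed limits (rad/s): [2.79, 2.79, 3.14, 3.14, 3.14, 3.14].

## Interface

Orientations are given as [roll, pitch, yaw] about the fixed x, y, z axes, in that order (R = Rz(yaw) Ry(pitch) Rx(roll)).
In Python, from bench import get_obs, snapshot, close_job gives the robot as it stands. The module is installed in compiled form; this text tells all that it offers.
- The arm moves only by the tool drive_tool, never from a script. Its argument "commands" is a list of rows, each a list of 6 numbers: the shift along the tool's x, y, z in units of 0.04 m (1.0 is 0.04 m), then the turn, a rotation vector about the tool's x, y, z in units of 0.1 rad (1.0 is 0.1 rad). In form: [[dx, dy, dz, wx, wy, wz], ...]. A call has 1 to 20 rows; each row shifts and turns the commanded pose from where the row before left it, along the tool's axes as they then stand; what a row does not reach is not made up. A row lasts 1/8 s, in which the tool goes at most 62.5 mm and 10.7 degrees, less where a joint would pass 70% of its speed; a pose out of reach is approached as far as the arm can. A call with a number of a shift or a turn outside -1 to 1 is refused whole. A call with a gripper value outside its range is refused whole. "gripper" is the closure, from 0 (fully open) to 1 (shut), set as the call begins (left out, the last holds). The fingers move at their own pace and stop on an object; the grip force is fixed at half the most. Time passes only in rows, so rows that do not move let the fingers close. It gives the time, the measured TCP pose, the force, the opening and the grip force at its end, in the units of the state.
- get_obs(): the state, without advancing time (a new reading comes with each control period).
- snapshot(name): name is "side" or "top"; returns a dict with "image" (384x512x3 uint8, blue, green, red), "range_z" (384x512 float32, m along the optical axis (not along the pixel's ray), 0 where there is no reading), "fx", "fy", "cx", "cy" (pixels), "rvec" (rotation vector, rad) and "tvec" (3), from world to camera coordinates, as OpenCV has them. Camera axes: x right, y down, z forward; pixel columns grow to the right and rows downward; lengths in m; the calibration is good to about 2 mm. A picture is of the moment at which its call begins.
- close_job(): hands the job in; it is judged then, once.
The state is a dict: "time": time; "joint_positions": joint angles; "qvel": joint speeds; "joint_torque": joint torques, N m; "tool_pos": TCP position; "ee_rot": TCP orientation; "wrist_force": force on the tool from outside, world axes, zero at the start; "wrist_torque": the same for the moment, N m; "width": finger opening in m; "finger_force": force on a finger pad.
Only numpy, scipy, OpenCV 4.12 (cv2) and the standard library are available. Lean on these libraries where they do the work, as an engineer would, in place of code of your own. Each camera call takes 0.05 s, during which the arm holds its last target. There are 200 camera calls.

## Task

With the fingertips only, push the carrier with the injector barrel along the rails of the test bed until it is fully home against the stop block. Then push the selector lever on past its first notch, all the way to its second stop, so that it stays there. Grasp and lift nothing, and leave the loose tools and parts on the bench where they are.

Things in the scene. Friction and masses are not known exactly. Their poses are not given: they have to be found in the camera images.
- bed: Fixed aluminium test bed: a flat plate 275 x 84 mm, 12 mm thick, with two steel rails along it (10 mm above the plate, 52 mm apart inside) and, at its far end, a stop block with a grey head and a round steel gauge on top (80 mm high overall). Origin: on the bench, in line with the middle of the rails, 75 mm before the stop face; x points towards the stop, z up.
- seat (a point): Foot of the stop face, mid-way between the rails, on the plate's top, 12 mm above the bench. The stop face is flat, 22 mm high, 70 mm wide; the taller head starts 18 mm behind it. x axis: the direction in which the carrier is pushed, from the open end towards the stop; z up. The plate runs from x = -225 to +50 mm here.
- carrier: The carrier: a loose grey plastic shoe, 110 mm long, 48 mm wide, 0.2 to 0.45 kg, on the plate between the rails (2 mm play each side), carrying a steel injector barrel (16 mm thick, centre 35 mm above the underside, nose 7 mm out at the front, above the stop block when home). Rear: an upright plate 48 mm wide, 52 mm high, 10 mm thick. Origin: centre of the underside; x forward. 1 to 4 N slide it.
- push_plate (a point): Middle of the outer (rear) face of the carrier's upright plate: 55 mm behind the carrier's centre, 26 mm above its underside and so 38 mm above the bench. x axis: forward, towards the stop. With the carrier home, its front touches the stop face and this point is at x = -110 mm in the seat's frame; it starts 35 to 75 mm short of that.
- selector: Fixed selector unit with the lever: a grey box 130 x 74 mm, 60 mm high, on a dark foot plate 150 x 84 mm, two brass nipples on its front end. Origin: on the bench under its middle; x: the direction in which the lever is to be pushed; z up.
- lever_pivot (a point): The lever's pivot, inside the selector unit, above its origin and 50 mm above the bench; axes as the unit's. The lever swings in the x-z plane.
- lever_bar (a point): Centre of the lever's black cross bar (20 mm thick, 62 mm long, lying across the direction of travel, along y), at the top of an 8 mm steel stalk, 100 mm from the pivot. In the pivot's frame it is at x = 100 mm * sin(q - 0.65), z = 100 mm * cos(q - 0.65), q being the lever's joint value.
- lever (a joint): Angle in rad, growing towards +x. 0: rear stop, leaning 0.65 back. About 0.65 to 0.82: first notch, nearly upright. 1.222: second stop, leaning 0.57 forward. A spring detent resists from 0.15 to 0.42 and again from 0.8 to 1.05: let go at 0.8 to 0.95 it springs back towards the notch; beyond 1.05 it snaps to the second stop. Up to about 12 N at the bar moves it. It starts at 0 to 0.13.
- vial_mid (a point): Centre of a clear vial with a white cap, 26 mm across, 55 mm high, standing beside the bed: leave alone.
- coupling_mid (a point): Centre of a small turned steel coupling, 24 mm across, 30 mm high, standing beside the selector unit: leave alone.
- screwdriver: A loose screwdriver with a blue handle, lying on the bench: leave alone.
- spare_barrel: A loose spare steel injector barrel, 130 mm long, 20 mm thick, lying on the bench (origin under its middle): leave alone.
- tap_wrench: A loose tap wrench, a 150 mm brass bar with a dark square middle, lying on the bench (origin under its middle): leave alone.
- parts_tray: A loose white tray, 120 x 90 x 30 mm (origin under its middle): leave alone.
- spanner: A loose steel spanner, lying on the bench: leave alone.
Things that resemble listed ones, but are neither listed nor needed, are in the scene too. There is more than one size of the carrier; the job needs the larger. Leave any purple look-alike of the selector alone.

How it is judged:
By the outcome, as a careful person would: the job done as asked, in the order asked, and still so for the second after the job is handed in, with the robot touching nothing.
It also fails if it takes over 54 s, if anything falls off the work surface, if the arm or the gripper's body presses on something with over 40 N, if the wrist force passes 120 N, or if a joint passes its speed limit or range.

## Working session

There is one attempt and no reset: what is moved stays moved. The work goes in short steps, Python scripts to look and compute and a tool call to move; the robot and the scene stay as the last step left them, time stands still between calls to the robot, and variables do not carry over. Pictures are saved under pics/ and viewed, at most 10 in all, crops included, and the job is handed in when it is done.

Besides the shell and the picture viewer there is one more tool, called after "Call:" by a JSON object that holds its "op" and its "data". drive_tool: Moves the arm, as the interface text tells. Its arguments: {"type":"object","properties":{"commands":{"type":"array"},"gripper":{"type":"number"}},"required":["commands"]}

```bash
mkdir -p pics; cat > h.py <<'E'
import numpy as np,cv2,pickle
from bench import get_obs,snapshot
def snap(n,tag):
    s=snapshot(n); cv2.imwrite(f'pics/{tag}.png',s['image']); pickle.dump(s,open(tag+'.pkl','wb')); return s
def load(t): return pickle.load(open(t+'.pkl','rb'))
def cloud(s):
    R=cv2.Rodrigues(np.array(s['rvec'],float))[0]; z=s['range_z']
    v,u=np.mgrid[:z.shape[0],:z.shape[1]]
    P=np.stack([(u-s['cx'])/s['fx']*z,(v-s['cy'])/s['fy']*z,z],-1)
    W=(P-np.array(s['tvec']).ravel())@R; W[z==0]=np.nan; return W
E
python3 - <<'E'
from h import *
print(get_obs())
a=snap('top','top0');b=snap('side','side0')
for n,s in(('top',a),('side',b)):cv2.imwrite(f'pics/{n}big.png',cv2.resize(s['image'],(800,600),interpolation=cv2.INTER_CUBIC))
E
```

```text
{'time': 0.0, 'joint_positions': array([ 1.16888126e+00,  8.79552229e-02,  1.37222289e+00, -2.35720165e-05,
        1.68356301e+00, -1.03099414e-01]), 'qvel': array([ 0.00041753,  0.00126363,  0.00039414, -0.00091963, -0.00136663,
        0.00349915]), 'joint_torque': array([-1.85209741e-03, -3.40173161e+01, -3.02428973e+01,  7.15152360e-02,
        3.30972578e-02, -1.94105492e-04]), 'tool_pos': array([0.16171786, 0.52513453, 0.20431995]), 'ee_rot': array([-3.13945318e+00, -1.97809756e-04,  2.84277416e+00]), 'wrist_force': array([-0.21800417,  0.15557663,  0.11287113]), 'wrist_torque': array([ 0.00661814, -0.0253579 ,  0.04791335]), 'finger_force': 0.0, 'width': 0.09381927953446202}
```

View pics/topbig.png

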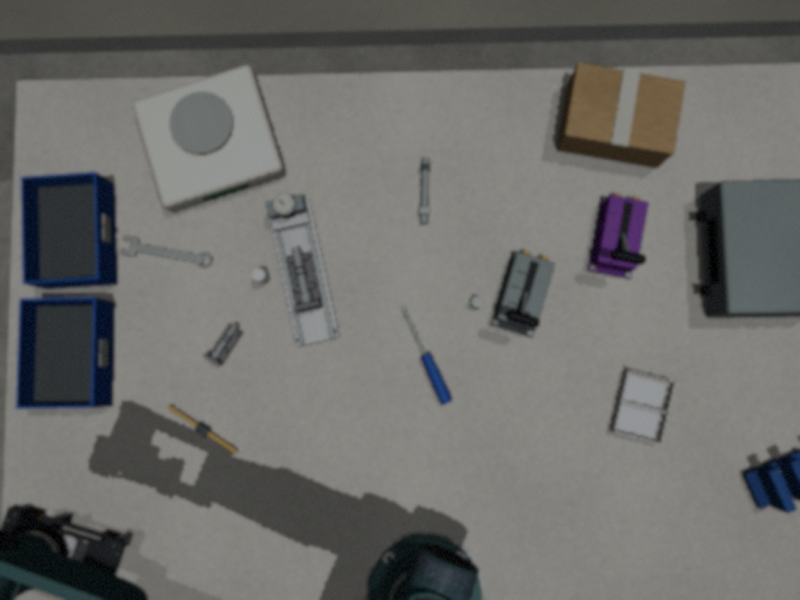

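View pics/sidebig.png

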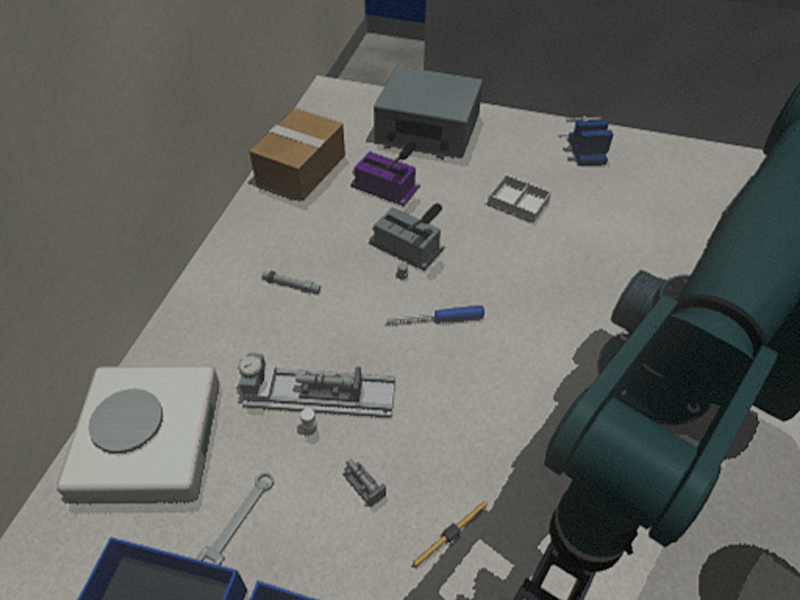

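Top view: bed from its open end (318,340) to the gauge (285,203), with the larger carrier on it at about (303,280). The grey selector is at (525,290), its bar at (517,322) leaning towards the robot. The vial is at (260,274) and the coupling at (475,300). Next I'll measure these from the range data.

```bash
python3 - <<'E'
from h import *
s=load('top0');W=cloud(s);k=512/800
def reg(u0,v0,u1,v1,zl,zh):
    w=W[int(v0*k):int(v1*k),int(u0*k):int(u1*k)].reshape(-1,3);return w[(w[:,2]>zl)&(w[:,2]<zh)]
def rect(w,n):
    r=cv2.minAreaRect((w[:,:2]*1000).astype(np.float32));print(n,len(w),np.round(r[0],1),np.round(r[1],1),round(r[2],2),'zmed',np.round(np.median(w[:,2]),4))
for n,b,zl,zh in[('bench',(330,100,400,300),-.1,.1),('bed',(245,185,345,350),.006,.2),('gauge',(245,185,345,240),.06,.2),('railcarr',(280,235,345,330),.03,.2),('plate',(280,290,345,330),.045,.2),
 ('selfoot',(483,235,560,345),.005,.2),('selbox',(483,235,560,345),.045,.075),('bar',(483,235,560,345),.085,.2),('vial',(245,260,271,290),.02,.1),('coup',(463,290,482,312),.015,.1)]:
    w=reg(*b,zl,zh)
    if len(w)>2: rect(w,n)
I=s['image']
a=cv2.resize(I[110:225,155:235],(417,600),interpolation=cv2.INTER_CUBIC)
b=cv2.resize(I[150:225,295:365],(383,410),interpolation=cv2.INTER_CUBIC)
c=np.zeros((600,800,3),np.uint8);c[:,:417]=a;c[:410,417:]=b;cv2.imwrite('pics/crop.png',c)
b=load('side0');w=cloud(b)
def reg2(u0,v0,u1,v1,zl,zh):
    x=w[int(v0*k):int(v1*k),int(u0*k):int(u1*k)].reshape(-1,3);return x[(x[:,2]>zl)&(x[:,2]<zh)]
for n,bb,zl,zh in[('S bed',(232,345,400,415),.006,.2),('S carr',(285,360,375,400),.035,.2),('S plate',(345,360,375,400),.05,.2),('S box',(365,195,450,270),.045,.07),('S bar',(365,195,450,270),.085,.2)]:
    x=reg2(*bb,zl,zh)
    if len(x)>2: rect(x,n);print(x.mean(0).round(4))
E
```

```text
bench 5745 [745.9 103.3] [136.3 398. ] 89.18 zmed 0.0019
bed 3114 [613.6 241.5] [192.4 320.6] 89.52 zmed 0.0211
gauge 290 [719.7 245.4] [40.6 70. ] 13.12 zmed 0.078
railcarr 418 [575.4 218.4] [134.4  59.9] 16.61 zmed 0.0535
plate 130 [544.9 207.3] [40.2 47.6] 4.42 zmed 0.0607
selfoot 1815 [ 562.7 -195.6] [144.1 208.4] 88.66 zmed 0.0602
selbox 997 [ 556.3 -199.6] [ 74.6 137.1] 72.25 zmed 0.0621
bar 183 [ 501.3 -178. ] [55.6 52.8] 18.14 zmed 0.1389
vial 82 [592.7 296.6] [24.1 23.4] 44.11 zmed 0.055
coup 45 [ 537.5 -107.1] [17.4 20.5] 82.85 zmed 0.0316
S bed 2655 [605.4 212.3] [279.3 177.4] 17.41 zmed 0.0223
[0.6058 0.2359 0.0298]
S carr 367 [583.7 220.8] [116.5  51.9] 12.19 zmed 0.0525
[0.5751 0.2233 0.0516]
S plate 104 [540.4 211.3] [27.8 51.9] 11.61 zmed 0.0602
[0.5363 0.2134 0.0596]
S box 656 [ 553.6 -192.8] [ 79.7 133.5] 73.52 zmed 0.0589
[ 0.5516 -0.1878  0.0581]
S bar 100 [ 501.4 -171.3] [54.4 49.3] 14.05 zmed 0.1348
[ 0.4978 -0.1716  0.1302]
```

View pics/crop.png

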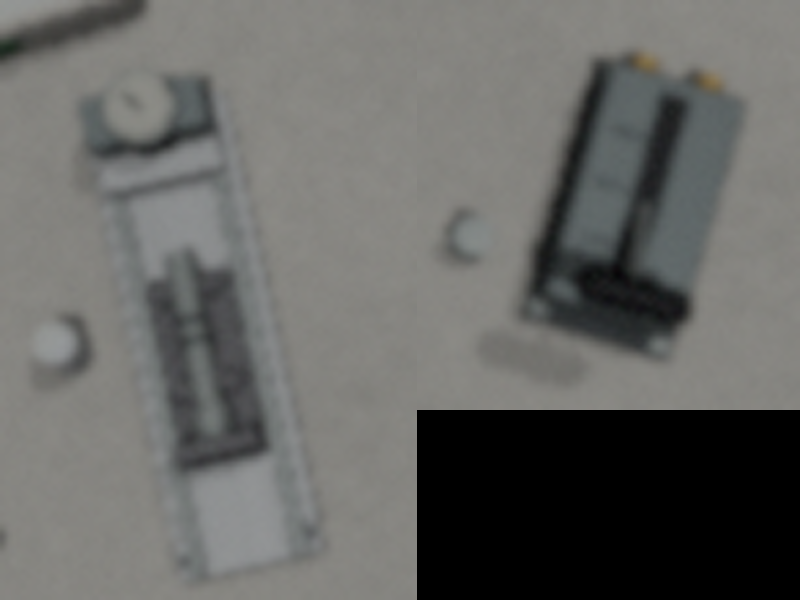

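Crop: bed open-end corners at (190,580) and (325,548), stop face edge from (105,190) to (225,170), carrier rear edge from (180,470) to (268,452). On the selector, the bar runs from (585,275) to (688,308) and the box's long edges from (740,100) to (690,300).

```bash
cat >> h.py <<'E'
def ray(s,uv,z):
    R=cv2.Rodrigues(np.array(s['rvec'],float))[0];t=np.array(s['tvec']).ravel()
    d=R.T@np.array([(uv[0]-s['cx'])/s['fx'],(uv[1]-s['cy'])/s['fy'],1]);c=-R.T@t
    return c+d*(z-c[2])/d[2]
E
python3 - <<'E'
from h import *
s=load('top0')
print('cam',ray(s,(256,192),2.0),cv2.Rodrigues(np.array(s['rvec'],float))[0].T@-np.array(s['tvec']).ravel())
A=lambda p,z:ray(s,(155+p[0]/5.2125,110+p[1]/5.2125),z)[:2]*1000
B=lambda p,z:ray(s,(295+(p[0]-417)/5.47,150+p[1]/5.47),z)[:2]*1000
for n,f,p,z in[('openL',A,(190,580),.012),('openR',A,(325,548),.012),('stopL',A,(105,190),.034),('stopR',A,(228,170),.034),
 ('rearL',A,(180,470),.064),('rearR',A,(268,452),.064),('Lrail top',A,(110,205),.022),('Lrail bot',A,(180,560),.022),('Rrail top',A,(233,170),.022),('Rrail bot',A,(318,530),.022),
 ('barL',B,(585,275),.13),('barR',B,(688,308),.13),('boxRf',B,(745,105),.06),('boxRn',B,(692,300),.06),('boxLf',B,(610,62),.06),('boxLn',B,(550,265),.06),
 ('footnL',B,(520,318),.006),('footnR',B,(668,360),.006)]: print(n,f(p,z).round(1))
W=cloud(s)
# refine: rail-top points by height with bed axis
for n,(u0,v0,u1,v1),zl,zh in[('plate z>.055',(180,180,215,210),.05,.08),('barz',(305,185,350,215),.11,.2)]:
    w=W[v0:v1,u0:u1].reshape(-1,3);w=w[(w[:,2]>zl)&(w[:,2]<zh)];print(n,len(w),(w.mean(0)*1000).round(1),(w.min(0)*1000).round(1),(w.max(0)*1000).round(1))
    c=w[:,:2]-w[:,:2].mean(0);e=np.linalg.eigh(c.T@c);print(e)
E
```

```text
cam [ 0.33724018 -0.0055137   2.        ] [0.39480826 0.00584027 1.44335628]
openL [458.6 228.2]
openR [475.7 151. ]
stopL [680.7 272.9]
stopR [690.9 202.6]
rearL [517.1 225.5]
rearR [526.2 176.8]
Lrail top [674.3 272.3]
Lrail bot [469.6 232.3]
Rrail top [693.4 201.4]
Rrail bot [485.4 153.9]
barL [ 504.8 -156.9]
barR [ 487.5 -207.5]
boxRf [ 599.1 -252.2]
boxRn [ 496.6 -221.1]
boxLf [ 623.3 -182. ]
boxLn [ 516.2 -147.4]
footnL [ 492.3 -136.4]
footnR [ 468.1 -216. ]
plate z>.055 145 [544.9 209.1  60.1] [523.3 182.5  50.2] [577.  229.7  71.8]
EighResult(eigenvalues=array([0.01627203, 0.03535925]), eigenvectors=array([[ 0.1999641 , -0.97980323],
       [-0.97980323, -0.1999641 ]]))
barz 166 [ 496.3 -179.2  138.1] [ 479.9 -208.3  110.1] [ 517.8 -150.8  147.1]
EighResult(eigenvalues=array([0.00757224, 0.04497162]), eigenvectors=array([[-0.95117994,  0.30863689],
       [ 0.30863689,  0.95117994]]))
```

Call:
{"op": "drive_tool", "data": {"commands": [[-0.84, -0.47, 0, 0, 0, 0], [-0.84, -0.47, 0, 0, 0, 0], [-0.84, -0.47, 0, 0, 0, 0], [-0.84, -0.47, 0, 0, 0, 0], [-0.84, -0.47, 0, 0, 0, 0], [-0.84, -0.47, 0, 0, 0, 0], [-0.84, -0.47, 0, 0, 0, 0], [-0.84, -0.47, 0, 0, 0, 0], [-0.84, -0.47, 0, 0, 0, 0], [-0.84, -0.47, 0, 0, 0, 0], [-0.84, -0.47, 0, 0, 0, 0], [-0.84, -0.47, 0, 0, 0, 0], [0, 0, 0, 0, 0, -0.85], [0, 0, 0, 0, 0, -0.85], [0, 0, 0, 0, 0, -0.85], [0, 0, 0, 0, 0, -0.85], [0, 0, 0, 0, 0, -0.85], [0, 0, 0, 0, 0, -0.85], [0, 0, 0, 0, 0, 0]], "gripper": 1}}

```text
time: 2.48
tool_pos: [0.4806, 0.1913, 0.2049]
ee_rot: [3.142, -0.001, -2.931]
wrist_force: [0.5, 0.3, 0.7]
width: 0.0002
finger_force: 0.0
```

Call:
{"op": "drive_tool", "data": {"commands": [[0, 0, 0.8, 0, 0, 0], [0, 0, 0.8, 0, 0, 0], [0, 0, 0.8, 0, 0, 0], [0, 0, 0.8, 0, 0, 0], [0, 0, 0.6, 0, 0, 0], [0, 0, 0.4, 0, 0, 0], [0, 0, 0, 0, 0, 0], [0, 0, 0, 0, 0, 0]]}}

```text
time: 3.48
tool_pos: [0.4817, 0.1916, 0.0386]
ee_rot: [3.141, 0.002, -2.931]
wrist_force: [0.2, 0.5, 0.6]
width: 0.0005
finger_force: 0.0
```

```bash
python3 - <<'E'
from h import *
print(get_obs()['tool_pos'])
s=snap('side','side1');cv2.imwrite('pics/s1.png',cv2.resize(s['image'][205:290,130:280],(800,453),interpolation=cv2.INTER_CUBIC))
E
```

```text
[0.48168328 0.1915769  0.03857777]
```

View pics/s1.png

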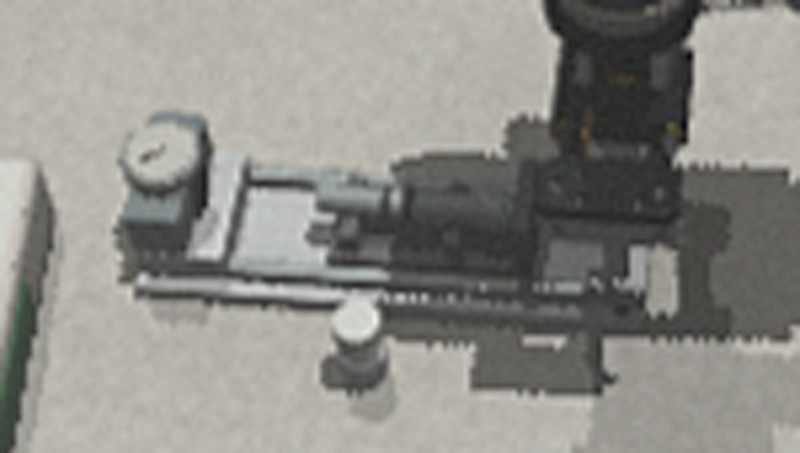

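The fingers stand behind the carrier's upright plate (around (540,220)), centred between the rails, and the way to the stop at (235,200) is clear. Pushing now.

Call:
{"op": "drive_tool", "data": {"commands": [[-0.3, 0, 0, 0, 0, 0], [-0.15, 0, 0, 0, 0, 0], [-0.15, 0, 0, 0, 0, 0], [-0.15, 0, 0, 0, 0, 0], [-0.15, 0, 0, 0, 0, 0], [-0.15, 0, 0, 0, 0, 0], [-0.15, 0, 0, 0, 0, 0], [-0.15, 0, 0, 0, 0, 0], [-0.15, 0, 0, 0, 0, 0], [-0.15, 0, 0, 0, 0, 0], [-0.15, 0, 0, 0, 0, 0], [-0.15, 0, 0, 0, 0, 0]]}}

```text
time: 5.03
tool_pos: [0.5555, 0.2075, 0.0374]
ee_rot: [3.141, -0.005, -2.93]
wrist_force: [-5.8, -0.8, 4.2]
width: 0.0003
finger_force: 2.8
```

Call:
{"op": "drive_tool", "data": {"commands": [[-0.08, 0, 0, 0, 0, 0], [-0.08, 0, 0, 0, 0, 0], [-0.08, 0, 0, 0, 0, 0], [-0.05, 0, 0, 0, 0, 0]]}}

```text
time: 5.52
tool_pos: [0.5672, 0.21, 0.0374]
ee_rot: [3.141, -0.003, -2.93]
wrist_force: [-5.8, -1.4, 3.9]
width: 0.0007
finger_force: 2.7
```

Call:
{"op": "drive_tool", "data": {"commands": [[-0.05, 0, 0, 0, 0, 0], [-0.05, 0, 0, 0, 0, 0]]}}

```text
time: 5.78
tool_pos: [0.571, 0.2108, 0.0374]
ee_rot: [3.141, -0.003, -2.93]
wrist_force: [-6.8, -0.5, 4.5]
width: 0.0002
finger_force: 4.4
```

Call:
{"op": "drive_tool", "data": {"commands": [[-0.05, 0, 0, 0, 0, 0], [0, 0, 0, 0, 0, 0]]}}

```text
time: 6.02
tool_pos: [0.5709, 0.2108, 0.0374]
ee_rot: [-3.142, -0.008, -2.93]
wrist_force: [-10.6, -2.4, 7.4]
width: 0.0006
finger_force: 5.4
```

Call:
{"op": "drive_tool", "data": {"commands": [[-0.06, 0, 0, 0, 0, 0], [0, 0, 0, 0, 0, 0], [0, 0, 0, 0, 0, 0]]}}

```text
time: 6.4
tool_pos: [0.5709, 0.2108, 0.0375]
ee_rot: [-3.141, -0.014, -2.93]
wrist_force: [-16.2, -4.1, 11.3]
width: 0.0002
finger_force: 8.4
```

```bash
python3 - <<'E'
from h import *
s=snap('side','side2');cv2.imwrite('pics/s2.png',cv2.resize(s['image'][205:290,130:280],(800,453),interpolation=cv2.INTER_CUBIC))
E
```

```text
(no output)
```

View pics/s2.png

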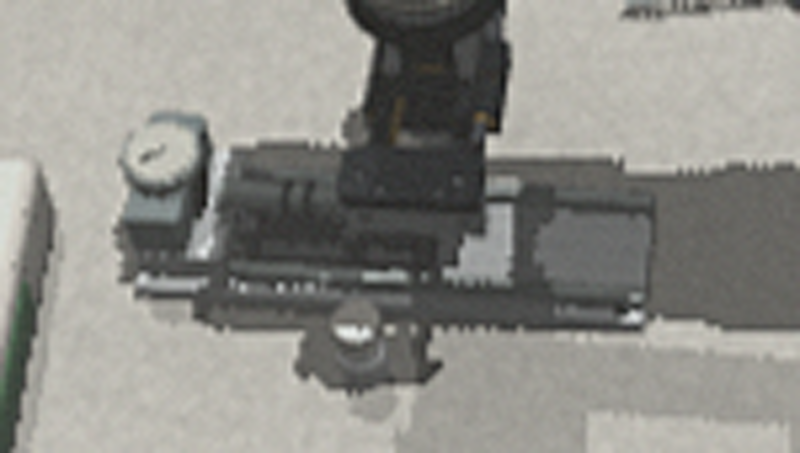

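The carrier's front and nose are against the stop block (around (220,200)), and the force built up with no further motion, so it is home. Backing off and moving to the lever.

Call:
{"op": "drive_tool", "data": {"commands": [[0.3, 0, 0, 0, 0, 0], [0.6, 0, 0, 0, 0, 0], [0.3, 0, -0.5, 0, 0, 0], [0, 0, -0.9, 0, 0, 0], [0, 0, -0.9, 0, 0, 0], [0, 0, -0.9, 0, 0, 0], [0, 0, -0.8, 0, 0, 0], [0, 0, 0, 0, 0, 0]]}}

```text
time: 7.45
tool_pos: [0.5319, 0.2024, 0.2008]
ee_rot: [3.141, 0.008, -2.93]
wrist_force: [-0.5, 0.2, 0.0]
width: 0.0006
finger_force: 0.0
```

Call:
{"op": "drive_tool", "data": {"commands": [[0.4, -0.85, 0, 0, 0, 0], [0.4, -0.85, 0, 0, 0, 0], [0.4, -0.85, 0, 0, 0, 0], [0.4, -0.85, 0, 0, 0, 0], [0.4, -0.85, 0, 0, 0, 0], [0.4, -0.85, 0, 0, 0, 0], [0.4, -0.85, 0, 0, 0, 0], [0.4, -0.85, 0, 0, 0, 0], [0.4, -0.85, 0, 0, 0, 0], [0.4, -0.85, 0, 0, 0, 0], [0, 0, 0, 0, 0, 0.86], [0, 0, 0, 0, 0, 0.86], [0, 0, 0, 0, 0, 0.86], [0, 0, 0, 0, 0, 0.86], [0, 0, 0, 0, 0, 0.86], [0, 0, 0, 0, 0, 0.86], [0, 0, 0, 0, 0, 0]]}}

```text
time: 9.57
tool_pos: [0.444, -0.1639, 0.1954]
ee_rot: [3.141, -0.003, 2.838]
wrist_force: [0.1, -0.7, 0.4]
width: 0.0006
finger_force: 0.0
```

```bash
python3 - <<'E'
from h import *
s=snap('top','top3')
I=s['image']
a=cv2.resize(I[110:225,155:235],(417,600),interpolation=cv2.INTER_CUBIC)
b=cv2.resize(I[150:225,295:365],(383,410),interpolation=cv2.INTER_CUBIC)
c=np.zeros((600,800,3),np.uint8);c[:,:417]=a;c[:410,417:]=b;cv2.imwrite('pics/crop3.png',c)
E
```

```text
(no output)
```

View pics/crop3.png

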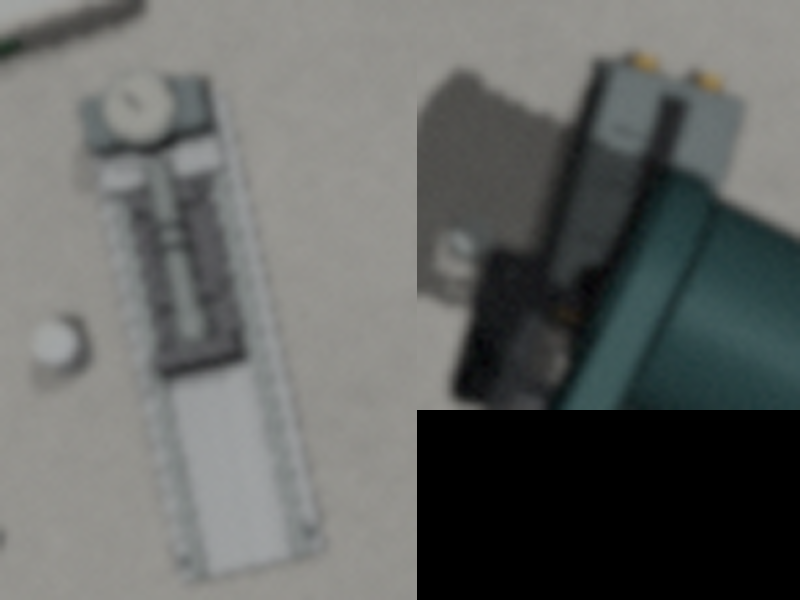

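The carrier sits with its nose over the stop block (front edge at about (170,185)) and the vial has not moved. The gripper is behind the lever. Lowering, then pushing the lever.

Call:
{"op": "drive_tool", "data": {"commands": [[0, 0, 0.6, 0, 0, 0], [0, 0, 0.6, 0, 0, 0], [0, 0, 0.48, 0, 0, 0], [0, 0, 0, 0, 0, 0], [-0.4, 0, 0, 0, 0, 0], [-0.3, 0, 0, 0, 0, 0], [-0.2, 0, 0, 0, 0, 0], [-0.2, 0, 0, 0, 0, 0], [-0.2, 0, 0, 0, 0, 0], [-0.2, 0, 0, 0, 0, 0], [-0.2, 0, 0, 0, 0, 0]]}}

```text
time: 11.0
tool_pos: [0.5012, -0.1824, 0.1452]
ee_rot: [-3.139, -0.015, 2.837]
wrist_force: [-49.4, 18.3, 68.8]
width: 0.0005
finger_force: 35.6
```

Call:
{"op": "drive_tool", "data": {"commands": [[0, 0, -0.6, 0, 0, 0], [0, 0, -0.6, 0, 0, 0], [0.7, 0, -0.2, 0, 0, 0], [0.8, 0, 0, 0, 0, 0], [0, 0, 0, 0, 0, 0]]}}

```text
time: 11.62
tool_pos: [0.4521, -0.1665, 0.1872]
ee_rot: [-3.141, 0.002, 2.837]
wrist_force: [0.6, -0.5, 0.1]
width: 0.0005
finger_force: 0.0
```

```bash
python3 - <<'E'
from h import *
s=snap('side','side4');cv2.imwrite('pics/s4.png',cv2.resize(s['image'][85:190,220:330],(628,600),interpolation=cv2.INTER_CUBIC))
w=cloud(s)[115:175,225:295].reshape(-1,3)
w=w[(w[:,2]>.02)&(w[:,2]<.16)]
u=np.array([.954,-.301]);d=w[:,:2]-[.554,-.197]
al=d@u*1000;la=d@[.301,.954]*1000
for z in range(20,160,10):
    m=(w[:,2]*1000>=z)&(w[:,2]*1000<z+10)&(abs(la)<60)
    if m.sum():print(z,m.sum(),np.percentile(al[m],[2,50,98]).round(),np.percentile(la[m],[2,50,98]).round())
E
```

```text
20 84 [-68. -25.  60.] [-23.  37.  40.]
30 89 [-67. -22.  63.] [-22.  37.  41.]
40 83 [-67. -22.  55.] [-17.  37.  40.]
50 380 [-66.  -2.  62.] [-33.  11.  40.]
60 232 [-62.  -2.  58.] [-30.   5.  39.]
70 6 [-25. -20. -14.] [1. 5. 7.]
80 4 [-31. -27. -23.] [4. 4. 5.]
90 6 [-39. -33. -27.] [1. 3. 5.]
100 2 [-41. -38. -35.] [-1.  4.  8.]
120 11 [-71. -68. -60.] [-4. 28. 33.]
130 67 [-73. -66. -56.] [-24.   9.  30.]
140 9 [-68. -64. -59.] [-18.   0.  12.]
```

View pics/s4.png

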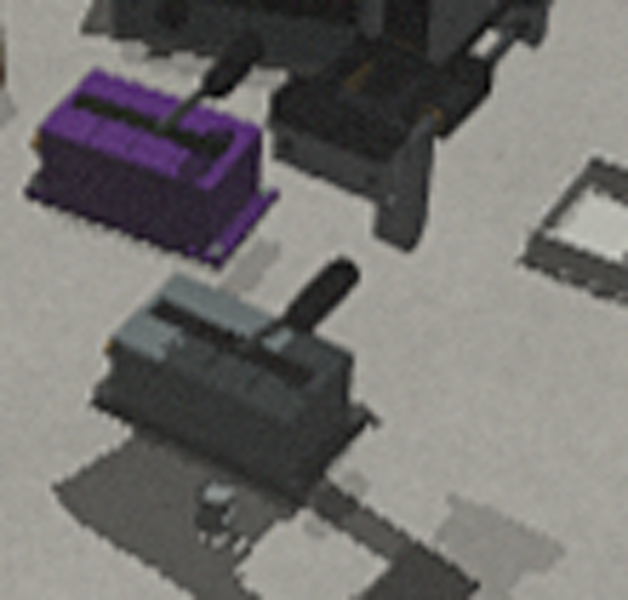

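The grey lever is still at its rear stop. Its bar is at about (345,270), roughly 62 mm behind the pivot at z ≈ 0.13, lower than I assumed, so the tips rode over it. The coupling at (215,505) and the unit are untouched. I'll go in deeper, at z ≈ 0.110.

Call:
{"op": "drive_tool", "data": {"commands": [[0, 0, 0.7, 0, 0, 0], [0, 0, 0.7, 0, 0, 0], [0, 0, 0.53, 0, 0, 0], [0, 0, 0, 0, 0, 0], [-0.3, 0, 0, 0, 0, 0], [-0.2, 0, 0, 0, 0, 0], [-0.15, 0, 0, 0, 0, 0], [-0.15, 0, 0, 0, 0, 0], [-0.15, 0, 0, 0, 0, 0]]}}

```text
time: 12.8
tool_pos: [0.4888, -0.1781, 0.1093]
ee_rot: [3.142, 0.0, 2.837]
wrist_force: [-1.9, 0.3, 2.4]
width: 0.0005
finger_force: 1.1
```

Call:
{"op": "drive_tool", "data": {"commands": [[-0.2, 0, 0, 0, 0, 0], [-0.2, 0, 0, 0, 0, 0], [-0.2, 0, 0, 0, 0, 0], [-0.2, 0, 0, 0, 0, 0], [-0.2, 0, 0, 0, 0, 0], [-0.2, 0, 0, 0, 0, 0], [-0.2, 0, 0, 0, 0, 0], [-0.2, 0, 0, 0, 0, 0]]}}

```text
time: 13.8
tool_pos: [0.5497, -0.1972, 0.1086]
ee_rot: [3.141, -0.001, 2.837]
wrist_force: [-2.5, 1.1, -0.0]
width: 0.0006
finger_force: 1.9
```

Call:
{"op": "drive_tool", "data": {"commands": [[-0.15, 0, 0, 0, 0, 0], [-0.15, 0, 0, 0, 0, 0], [-0.15, 0, 0, 0, 0, 0], [-0.12, 0, 0, 0, 0, 0], [-0.08, 0, 0, 0, 0, 0], [0, 0, 0, 0, 0, 0]]}}

```text
time: 14.55
tool_pos: [0.5751, -0.2052, 0.1093]
ee_rot: [-3.142, 0.001, 2.837]
wrist_force: [-0.2, 0.5, -0.3]
width: 0.0005
finger_force: 0.1
```

Call:
{"op": "drive_tool", "data": {"commands": [[0.4, 0, 0, 0, 0, 0], [0.8, 0, 0, 0, 0, 0], [0.8, 0, 0, 0, 0, 0], [0.8, 0, -0.5, 0, 0, 0], [0, 0, -0.8, 0, 0, 0], [0, 0, -0.8, 0, 0, 0], [0, 0.8, -0.4, 0, 0, 0], [0, 0.9, 0, 0, 0, 0], [0, 0.9, 0, 0, 0, 0], [0, 0.9, 0, 0, 0, 0], [0, 0.9, 0, 0, 0, 0], [0, 0, 0, 0, 0, 0]]}}

```text
time: 16.05
tool_pos: [0.5212, -0.0017, 0.2096]
ee_rot: [3.141, 0.002, 2.84]
wrist_force: [0.0, 0.1, 0.6]
width: 0.0003
finger_force: 0.0
```

```bash
python3 - <<'E'
from h import *
o=get_obs();print(o['time'],o['tool_pos'],o['wrist_force'])
s=snap('side','side5');cv2.imwrite('pics/s5.png',cv2.resize(s['image'],(800,600),interpolation=cv2.INTER_CUBIC))
t=snap('top','top5')
for s in(s,t):
    w=cloud(s).reshape(-1,3);d=w[:,:2]-[.554,-.197];al=d@[.954,-.301]*1000;la=d@[.301,.954]*1000
    m=(abs(la)<45)&(abs(al)<90)&(w[:,2]>.11)&(w[:,2]<.17);print(m.sum(),al[m].mean(),la[m].mean(),w[m,2].mean())
E
```

```text
16.05 [ 0.52121601 -0.00169243  0.20964182] [0.00852889 0.13979981 0.60148981]
0 nan nan nan
173 51.54521070805167 -1.112413624115964 0.14164954264174678<stdin>:7: RuntimeWarning: Mean of empty slice.
  ret = ret.dtype.type(ret / rcount)
```

View pics/s5.png

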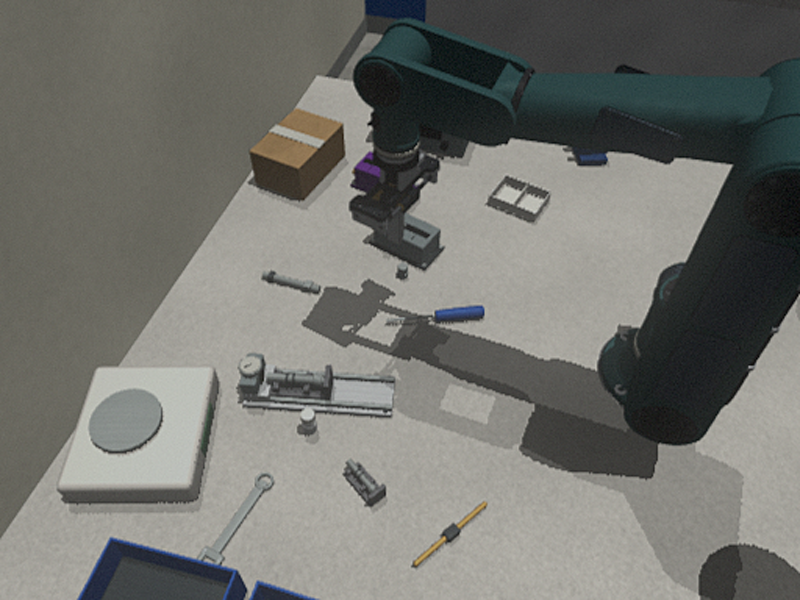

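Top-view range data puts the bar 52 mm past the pivot, which is the second stop. The side picture shows the carrier home at (300,380), the loose items in place, and the arm clear.

```bash
python3 -c "
from bench import close_job
print(close_job())"
```

```text
the job is handed in; nothing more can be done
None
```

The carrier is home against the stop block and the lever is at its second stop; handed in at about 16 s, after one failed first push on the lever (tips rode over the bar, about 87 N at the wrist).

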